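Open the pressure cap of the larger coolant tank

ROBOT

A 6-joint arm with a two-finger parallel gripper is mounted at the origin on the work surface. World frame = base frame: x ahead of the robot, y to its left, z up, the work surface at z = 0. Lengths are in m, angles in rad, forces in N, time in s.
With the tool pointing down it reaches from about 0.3 to 0.825 m from the base axis. Payload 5.4 kg.
Tool frame: the origin (TCP) lies between the finger pads; the fingertips stand 8 mm ahead of it and the grasp point (between the pads) lies 11 mm behind it; y points along the fingers, x is the direction in which the jaws open and shut, and the axes are right-handed (so a half turn about y gives the same grasp; the last joint's range is limited). The gripper opens to 92 mm and grips with 3 to 60 N. Pads are 20 mm wide; open, the fingers measure 128 mm over their backs; the gripper's body (75 mm by 189 mm) begins 69 mm behind the grasp point.
Start: joints at [-1.41, 0.158, 1.597, -0, 1.386, -0.21], TCP at [0.208, -0.536, 0.223] pointing down, gripper open.
Joint ranges: [-2.91, 2.91], [-0.94, 2.29], [0.18, 2.7], [-1.29, 4.43], [0.17, 2.64], [-3, 3]. Speed limits (rad/s): [2.57, 2.57, 3.14, 3.14, 3.14, 3.14].

INTERFACE

Orientations are given as [roll, pitch, yaw] about the fixed x, y, z axes, in that order (R = Rz(yaw) Ry(pitch) Rx(roll)).
In Python, from station import manip, claw, ik, status, vision, job, finder gives the robot as it stands. Calls block until the motion is done:
- manip.move_pose(position, orientation): joint-space move of the TCP to a pose.
- manip.servo_line(position, rotation=None, max_speed=0.15, threshold=None): straight line of the TCP; rotation=None keeps the orientation; max_speed is the mean speed in m/s. With threshold (N) it stops when the force on the tool has changed by that much, and returns True; else False.
- manip.set_joints(angles): joint-space move.
- claw.open_gripper() and claw.close_gripper(): open the fingers fully, or close them until they stop; the grip force is fixed at half the most.
- manip.pause(seconds).
- ik(position, orientation): joint angles nearest the present ones, or None.
- status.get_state(): the state.
- vision.snapshot(name): name is "scene" or "side" or "wrist"; returns a dict with "image" (384x512x3 uint8, red, green, blue), "intrinsics" (3x3 intrinsics, pixels), "k1" (the pictures are not rectified: a ray, as slopes to the right and down, at radius r is drawn at 1 + k1 r^2 times it, then the intrinsics apply), "rvec" (rotation vector, rad) and "tvec" (3), from world to camera coordinates, as OpenCV has them; the wrist camera has in their place "tool_from_camera" (4x4, takes a point from camera to tool coordinates, whose origin is the TCP and whose axes are the tool frame's). Camera axes: x right, y down, z forward; pixel columns grow to the right and rows downward; lengths in m; the calibration is good to about 2 mm. A picture is of the moment at which its call begins: read the wrist's pose just before it. There is no depth.
A pose or a line that the arm cannot do raises manip.Unreachable and nothing moves.
- job.close_job(): hands the job in, once; it reports no verdict.
Trained networks look in the newest picture that a camera, given by its name, has taken for a name from the list of things; names that differ only in an ending like _2 or _b are one class to them, and where a whole thing is asked for, a point or a joint stands for the part that bears it (a point fixed in the world has none). Each returns a list of dicts, best first, with "conf" (0 to 1); they miss things now and then, are a little off and sometimes report something else, mostly with a low value. They report only what shows in the picture. A call takes as long as a camera call. They do not tell look-alikes from the thing itself.
- finder.look_for(camera, name): "box" ([centre column, centre row, width, height] in pixels, round what is visible of it).
- finder.masks_of(camera, name): "pixels" (384x512 bool, what is visible of it) and "box" ([centre column, centre row, width, height] in pixels, round what is visible of it).
- finder.mark_of(camera, name): "position" ([row, column] in pixels: a listed point, or the origin of a listed thing).
The state is a dict: "time_s": time; "qpos": joint angles; "joint_velocities": joint speeds; "joint_efforts": joint torques, N m; "ee_pos": TCP position; "tool_rot": TCP orientation; "force": force on the tool from outside, world axes, zero at the start; "torque": the same for the moment, N m; "width": opening from 0.0 (shut) to 1.0 (fully open).
Only numpy, scipy, OpenCV 4.12 (cv2) and the standard library are available. Lean on these libraries where they do the work, as an engineer would, in place of code of your own. Each camera call takes 0.05 s, during which the arm holds its last target.

TASK

Open the pressure cap of the larger, box-shaped coolant tank: without pressing, turn it anticlockwise (seen from above) to its first stop but do not force it, press it down there, turn it on past the stop while pressed, then let it go so that it springs up and stays open. Leave the cap of the smaller, round tank shut.

Things in the scene. Friction and masses are not known exactly. Their poses are not given: they have to be found in the camera images.
- big_cap_grip (a point): Cap to open: metal disc (68 mm wide, 18 thick) with a black upright wing on top (60 long, 12 thick, 36 tall), near one end of the larger tank, a white box 180 x 140 x 110 mm fixed to the bench. Point: on the cap's vertical axis, mid-wing, 24 mm above the disc, 168 mm above the bench when shut. Moves with the cap: x along the wing, y across its thickness, z up.
- big_cap (a joint): Turn of the cap to open, rad, growing anticlockwise from above. Shut is 0 (starts at 0 to 0.15). The first stop blocks it at about 0.6 unless pressed down over 6 mm; pressed, it passes under the stop and is released beyond about 1.12; hard stop at 1.5. Friction is slight (about 0.05 N m); it stays where left. Dark marks round the neck show shut, first stop and open.
- big_cap_press (a joint): Downward travel of the cap to open, m. 0 while shut or at the first stop, held up by a spring. Pressing makes it grow: 6 N starts it, 9 N at 0.009, hard bottom at 0.011; keep it over 0.006 while turning past the stop. Once past and let go, it springs up to -0.008 (8 mm higher than shut) and cannot turn back.
- small_cap (a joint): Turn of the like cap on the smaller tank, a white cylinder 112 mm wide and 85 mm tall on a round grey base: rad, growing anticlockwise, starts at 0 to 0.15. To be left alone.
There are look-alikes about, which are no part of the job. What is shaped like the part that bears small_cap but orange is not meant.

How it is judged:
By the outcome, as a careful person would: the job done as asked, in the order asked, and still so for the second after the job is handed in, with the robot touching nothing.
It also fails if it takes over 32 s, if anything falls off the work surface, if the arm or the gripper's body presses on something with over 40 N, if the wrist force passes 120 N, or if a joint passes its speed limit or range.

## Working session

There is one attempt and no reset: what is moved stays moved. The work goes in short steps, each a Python script; the robot and the scene stay as the last script left them, time stands still between calls to the robot, and variables do not carry over. Pictures are saved under pics/ and viewed, and the job is handed in when it is done.

```bash
mkdir -p pics; ls; python3 - <<'E'
from station import manip, claw, ik, status, vision, job, finder
import cv2,numpy as np
for c in ["scene","side"]:
    s=vision.snapshot(c); cv2.imwrite(f"pics/{c}0.png",cv2.cvtColor(s["image"],cv2.COLOR_RGB2BGR))
    print(c,s["k1"],s["rvec"],s["tvec"],s["intrinsics"])
    for n in ["big_cap_grip","small_cap"]:
        print(n,finder.mark_of(c,n)[:4]); print([(d["box"],d["conf"]) for d in finder.look_for(c,n)[:4]])
st=status.get_state(); print(st["time_s"],st["ee_pos"],st["tool_rot"])
E
```

```text
pics
scene 0.03660853985719308 [ 2.12083318  0.91837645 -0.4371131 ] [-0.39944846 -0.12664963  1.24369567] [[372.3976557    0.         258.21684076]
 [  0.         372.3976557  194.30760147]
 [  0.           0.           1.        ]]
big_cap_grip [{'position': [231.2, 150.5], 'conf': 0.64}]
[([155.6, 237.4, 38.1, 34.1], 0.91)]Traceback (most recent call last):
  File "<stdin>", line 7, in <module>
ValueError: it knows: big_cap_grip
```

```bash
python3 - <<'E'
from station import manip, claw, ik, status, vision, job, finder
import cv2,numpy as np
for c in ["scene","side"]:
    s=vision.snapshot(c); cv2.imwrite(f"pics/{c}1.png",cv2.cvtColor(s["image"],cv2.COLOR_RGB2BGR))
    print(c,s["k1"],s["rvec"],s["tvec"],s["intrinsics"])
    print(finder.mark_of(c,"big_cap_grip")[:4])
    for n in ["big_cap_grip","big_cap","small_cap"]:
        try: print(n,[(d["box"],d["conf"]) for d in finder.look_for(c,n)[:4]])
        except Exception as e: print(n,e)
st=status.get_state(); print(st["time_s"],st["ee_pos"],st["tool_rot"])
E
```

```text
scene 0.03660853985719308 [ 2.12083318  0.91837645 -0.4371131 ] [-0.39944846 -0.12664963  1.24369567] [[372.3976557    0.         258.21684076]
 [  0.         372.3976557  194.30760147]
 [  0.           0.           1.        ]]
[{'position': [226.7, 148.2], 'conf': 0.91}]
big_cap_grip [([155.2, 235.8, 34.2, 37.9], 0.63)]
big_cap [([155.0, 235.3, 36.0, 39.2], 0.58)]
small_cap [([296.8, 175.4, 28.7, 27.5], 0.74), ([154.5, 235.1, 33.0, 37.3], 0.74), ([342.0, 147.9, 27.8, 27.4], 0.59)]
side 0.044547097712248386 [ 2.43553673e+00 -5.69636926e-02 -3.41078994e-04] [-0.51384964  0.1471317   1.05611092] [[451.95778572   0.         259.93272492]
 [  0.         451.95778572 189.8727077 ]
 [  0.           0.           1.        ]]
[{'position': [288.0, 255.3], 'conf': 0.74}]
big_cap_grip [([252.8, 298.2, 38.0, 33.0], 0.56)]
big_cap [([257.0, 299.5, 38.0, 35.8], 0.92)]
small_cap [([263.0, 153.1, 29.3, 27.0], 0.86), ([263.6, 100.1, 27.1, 27.8], 0.7)]
0.65 [ 0.20833613 -0.53592833  0.2226328 ] [-1.57080146e+00 -5.81138090e-05 -1.19998078e+00]
```

View pics/scene1.png

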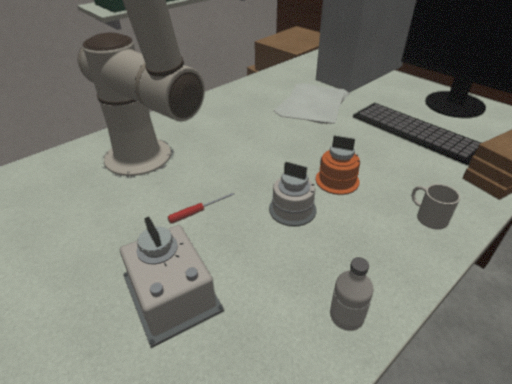

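View pics/side1.png

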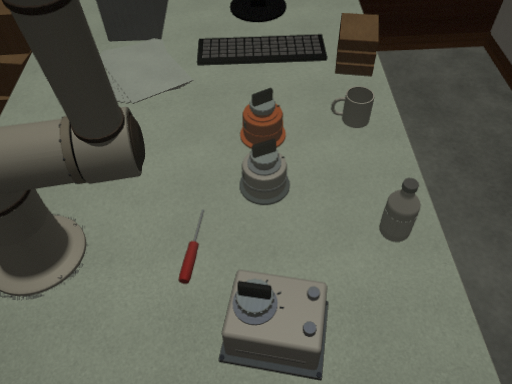

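Candidates: the white box tank with its cap at scene (153,235) / side (255,293); the white round tank at scene (295,190) / side (265,170), to be left alone; and the orange look-alike at scene (341,165) / side (263,118). The white box is the only box-shaped tank with a wing cap, so it is the one meant. I'll confirm it in a crop and triangulate.

```bash
cat > h.py <<'E'
from station import manip, claw, ik, status, vision, job, finder
import cv2,numpy as np
from scipy.spatial.transform import Rotation as Ro
from scipy.optimize import least_squares
def proj(s,P):
    P=np.atleast_2d(P).astype(float)
    d=np.array([s["k1"],0,0,0,0.])
    return cv2.projectPoints(P,np.array(s["rvec"]),np.array(s["tvec"]),np.array(s["intrinsics"]),d)[0][:,0]
def ray(s,uv):
    d=np.array([s["k1"],0,0,0,0.])
    n=cv2.undistortPoints(np.array([[uv]],float),np.array(s["intrinsics"]),d)[0,0]
    R=cv2.Rodrigues(np.array(s["rvec"]))[0]
    return -R.T@np.array(s["tvec"]), R.T@np.array([n[0],n[1],1])
def atz(s,uv,z):
    o,d=ray(s,uv); return o+d*(z-o[2])/d[2]
def crop(im,x,y,w,h,f,name):
    c=im[y:y+h,x:x+w]; cv2.imwrite(name,cv2.cvtColor(cv2.resize(c,None,fx=f,fy=f,interpolation=cv2.INTER_CUBIC),cv2.COLOR_RGB2BGR))
E
python3 - <<'E'
from h import *
import pickle
S={c:vision.snapshot(c) for c in ["scene","side"]}
pickle.dump(S,open("S.pkl","wb"))
for c in S: print(c,[(np.round(d["position"],1),d["conf"]) for d in finder.mark_of(c,"big_cap_grip")])
crop(S["scene"]["image"],110,200,120,110,5,"pics/c_scene.png")
crop(S["side"]["image"],215,260,120,110,5,"pics/c_side.png")
E
```

```text
scene [(array([229.1, 155.5]), 0.69)]
side [(array([287.2, 252. ]), 0.77)]
```

View pics/c_scene.png

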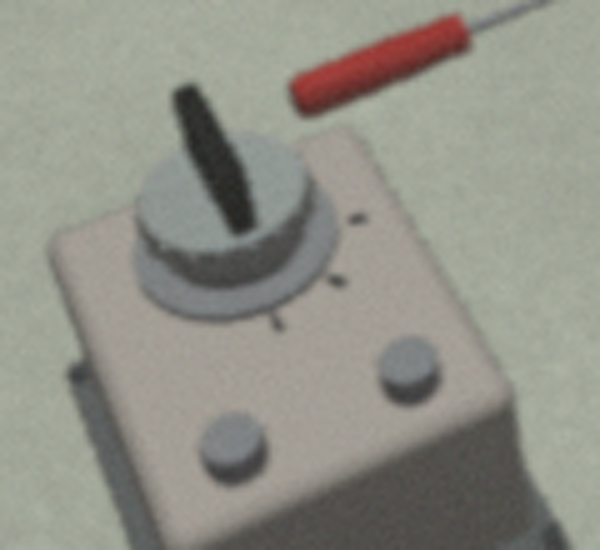

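View pics/c_side.png

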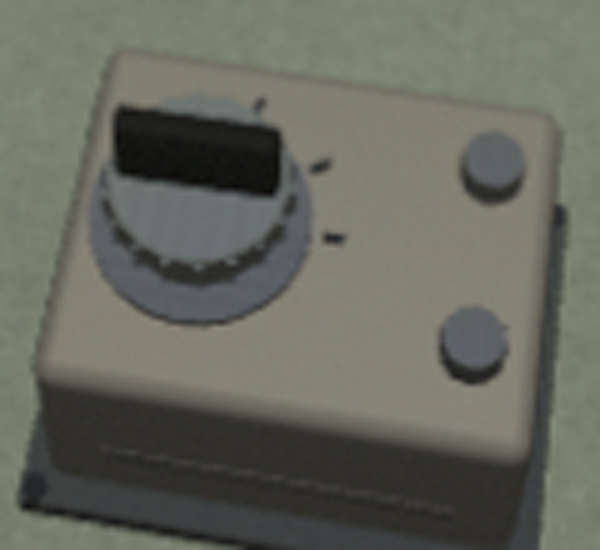

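The crops confirm the box tank: black wing on a metal disc, two small grey knobs, and three dark marks round the neck. Next I fit the wing's silhouette in both views.

```bash
cat > fit.py <<'E'
from h import *
import pickle
from scipy.optimize import minimize
S=pickle.load(open("S.pkl","rb"))
rois={"scene":(138,212,168,252),"side":(232,276,276,304)}
F=8
M={}
for c,(x0,y0,x1,y1) in rois.items():
    g=cv2.cvtColor(S[c]["image"],cv2.COLOR_RGB2GRAY)[y0:y1,x0:x1]
    g=cv2.resize(g,None,fx=F,fy=F,interpolation=cv2.INTER_LINEAR).astype(float)
    lo,hi=np.percentile(g,2),70
    m=(g<62).astype(np.uint8)
    n,l,st,_=cv2.connectedComponentsWithStats(m); k=1+np.argmax(st[1:,4]); M[c]=(l==k)
    cv2.imwrite(f"pics/m_{c}.png",np.hstack([g,M[c]*255.]))
def sil(c,p,shape):
    x,y,yaw,zt=p; x0,y0,_,_=rois[c]
    pts=[]
    R=Ro.from_euler('z',yaw).as_matrix()
    for a in(-.03,.03):
        for b in(-.006,.006):
            for z in(zt-.036,zt): pts.append(R@[a,b,0]+[x,y,z])
    q=proj(S[c],np.array(pts)); q=(q-[x0,y0]+.5)*F-.5
    im=np.zeros(shape,np.uint8); cv2.fillConvexPoly(im,cv2.convexHull((q*16).round().astype(np.int32)),1,shift=4)
    return im>0
def cost(p):
    t=0
    for c in M:
        s=sil(c,p,M[c].shape); t+=1-(s&M[c]).sum()/max(1,(s|M[c]).sum())
    return t
if __name__=="__main__":
    (o1,d1),(o2,d2)=ray(S["scene"],(152.3,232)),ray(S["side"],(254.5,290))
    A=np.stack([d1,-d2],1); t=np.linalg.lstsq(A,o2-o1,rcond=None)[0]; P=(o1+d1*t[0]+o2+d2*t[1])/2
    print("tri",P,np.linalg.norm(o1+d1*t[0]-o2-d2*t[1]))
    best=None
    for yaw in np.arange(0,np.pi,.26):
        for zt in(.18,.186):
            r=minimize(cost,[P[0],P[1],yaw,zt],method="Nelder-Mead",options=dict(initial_simplex=np.array([P[0],P[1],yaw,zt])+np.vstack([np.zeros(4),np.diag([.01,.01,.2,.008])]),xatol=1e-5,fatol=1e-4))
            if best is None or r.fun<best.fun: best=r
    print(best.x,best.fun)
    for c in M: s=sil(c,best.x,M[c].shape); print(c,(s&M[c]).sum()/(s|M[c]).sum())
    # tank layout: knobs, marks at z .11
    for n,uv,z in [("markA",(110+278/5,200+323/5),.11),("markB",(110+338/5,200+281/5),.11),("markC",(110+358/5,200+219/5),.11),("knob1",(110+235/5,200+440/5),.12),("knob2",(110+408/5,200+362/5),.12)]:
        print(n,atz(S["scene"],uv,z))
    for n,uv,z in [("markA",(215+333/5,260+238/5),.11),("markB",(215+320/5,260+165/5),.11),("markC",(215+260/5,260+104/5),.11),("knob1",(215+475/5,260+340/5),.12),("knob2",(215+492/5,260+162/5),.12)]:
        print(n,atz(S["side"],uv,z))
E
python3 fit.py
```

```text
tri [ 0.49880904 -0.20708725  0.1619959 ] 0.0016897375003056194
[ 0.49716859 -0.20645805  2.83760491  0.18054454] 0.5001836449170838
scene 0.6669306407972019
side 0.8328857142857143
markA [ 0.54675525 -0.21690975  0.11      ]
markB [ 0.54488007 -0.18715925  0.11      ]
markC [ 0.52181779 -0.16185047  0.11      ]
knob1 [ 0.59156271 -0.26155945  0.12      ]
knob2 [ 0.60623321 -0.19389909  0.12      ]
markA [ 0.54730868 -0.21682549  0.11      ]
markB [ 0.54454806 -0.18704692  0.11      ]
markC [ 0.52314958 -0.16011308  0.11      ]
knob1 [ 0.59408334 -0.26247014  0.12      ]
knob2 [ 0.60834477 -0.19406979  0.12      ][ WARN:0@0.151] global loadsave.cpp:1063 imwrite_ Unsupported depth image for selected encoder is fallbacked to CV_8U.
```

```bash
python3 - <<'E'
from fit import *
o=[]
for c in M:
    x0,y0,x1,y1=rois[c]
    g=cv2.resize(S[c]["image"][y0:y1,x0:x1],None,fx=F,fy=F)[:,:,::-1].copy()
    for p,col in(((.4972,-.2065,2.8376,.1805),(0,0,255)),((.4972,-.2065,-.15,.182),(0,255,0))):
        k,_=cv2.findContours(sil(c,p,M[c].shape).astype(np.uint8),0,1); cv2.drawContours(g,k,-1,col,1)
    k,_=cv2.findContours(M[c].astype(np.uint8),0,1); cv2.drawContours(g,k,-1,(255,0,0),1)
    o.append(cv2.copyMakeBorder(g,0,330-g.shape[0],0,0,0))
cv2.imwrite("pics/ov.png",np.hstack(o))
E
```

```text
[ WARN:0@0.162] global loadsave.cpp:1063 imwrite_ Unsupported depth image for selected encoder is fallbacked to CV_8U.
```

View pics/ov.png

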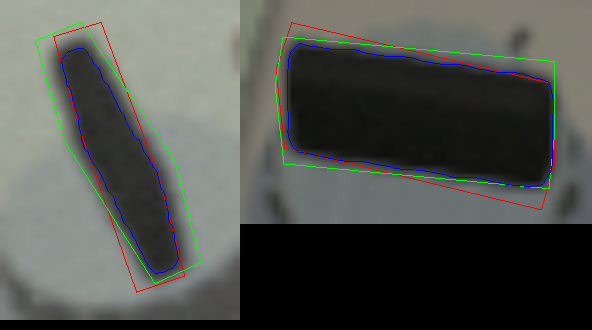

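```bash
sed -i 's/g<62/g<80/' fit.py; python3 - <<'E' 2>/dev/null
from fit import *
for y0 in(-.25,-.15,-.05,0.05):
    p0=np.array([.498,-.2065,y0,.18])
    r=minimize(cost,p0,method="Nelder-Mead",options=dict(initial_simplex=p0+np.vstack([np.zeros(4),np.diag([.006,.006,.1,.005])]),xatol=1e-5,fatol=1e-4))
    print(r.x,r.fun)
E
```

```text
[ 0.49779436 -0.20668103 -0.27322372  0.18027573] 0.33806295252062457
[ 0.49763619 -0.20676993 -0.26898671  0.18095426] 0.3386646549379806
[ 0.49759874 -0.20669164 -0.26905583  0.18007812] 0.3385300262498364
[ 0.49760281 -0.20665154 -0.27020772  0.18111624] 0.3403543179917282
```

```bash
python3 - <<'E' 2>&1
from h import *
s0=status.get_state(); print(s0["width"],s0["force"],s0["torque"])
yaw=-0.17-np.pi/2
print(ik([.498,-.207,.29],[-np.pi/2,0,yaw]),ik([.498,-.207,.15],[-np.pi/2,0,yaw+1.4]))
manip.servo_line([s0["ee_pos"][0],s0["ee_pos"][1],.29],max_speed=.3)
manip.move_pose([.498,-.207,.29],[-np.pi/2,0,yaw])
s=status.get_state(); w=vision.snapshot("wrist")
print(s["time_s"],s["ee_pos"],s["tool_rot"],s["force"])
print(w["k1"],w["intrinsics"],w["tool_from_camera"])
import pickle; pickle.dump((s,w),open("W.pkl","wb"))
print(finder.mark_of("wrist","big_cap_grip"))
im=cv2.cvtColor(w["image"],cv2.COLOR_RGB2BGR); cv2.imwrite("pics/wrist1.png",im)
E
```

```text
0.9995512724644002 [ 0.40605536 -0.13530926  0.64789216] [-0.00516897  0.05794162 -0.0341848 ]
[-0.61813074  0.0275404   1.60464252  0.          1.50940973  1.12266559] [-0.61813074  0.13388293  1.77284822  0.          1.2348615  -0.27733441]
2.8333 [ 0.49762228 -0.20758092  0.28951822] [-1.57159441e+00  5.77579854e-05 -1.74150038e+00] [-0.60140796 -0.57707644 -0.40679621]
0.023255730048097955 [[276.20004756   0.         257.41576289]
 [  0.         276.20004756 189.36546577]
 [  0.           0.           1.        ]] [[ 9.99999386e-01  1.10727695e-03  4.42394747e-05 -7.49237589e-05]
 [ 2.41778147e-04 -2.56965464e-01  9.66420556e-01 -1.61464507e-01]
 [ 1.08146323e-03 -9.66419952e-01 -2.56965574e-01  7.26514796e-02]
 [ 0.00000000e+00  0.00000000e+00  0.00000000e+00  1.00000000e+00]]
[{'position': [185.0, 252.4], 'conf': 0.63}]
```

View pics/wrist1.png

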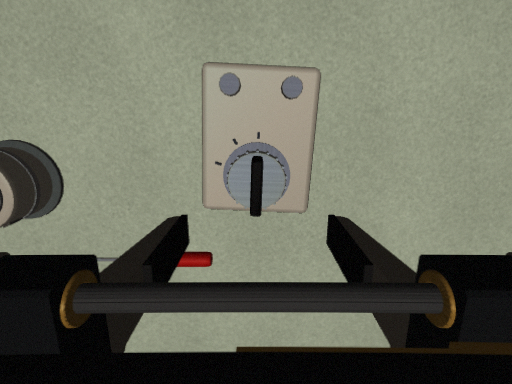

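The wrist view shows the wing from about (257,157) to (256,215), the shut mark at (258,135), the first stop at (235,142) and open at (218,163). The round tank is at the left edge, well clear. I'll measure from this view.

```bash
python3 - <<'E' 2>&1
from h import *
import pickle
s,w=pickle.load(open("W.pkl","rb"))
T=np.eye(4);T[:3,:3]=Ro.from_euler('xyz',s["tool_rot"]).as_matrix();T[:3,3]=s["ee_pos"]
C=T@np.array(w["tool_from_camera"]); Ci=np.linalg.inv(C)
s2=dict(w); s2["rvec"]=cv2.Rodrigues(Ci[:3,:3])[0].ravel(); s2["tvec"]=Ci[:3,3]
g=cv2.cvtColor(w["image"],cv2.COLOR_RGB2GRAY)
for n,uv,z in [("A",(258.5,135),.115),("B",(235.5,142),.115),("C",(218,163),.115),("k1",(230,83),.12),("k2",(292,86),.12)]: print(n,atz(s2,uv,z))
for z in(.144,.18):
  q=proj(s2,[[.4977,-.2067,z]]); print(z,q)
im=cv2.resize(w["image"][120:230,200:310],None,fx=5,fy=5,interpolation=cv2.INTER_CUBIC)[:,:,::-1].copy()
for yaw,col in((-.27,(0,0,255)),(-.12,(0,255,0))):
    R=Ro.from_euler('z',yaw).as_matrix()
    q=proj(s2,[R@[a,b,0]+[.4977,-.2067,z] for a in(-.03,.03) for b in(-.006,.006) for z in(.144,.18)])
    h=cv2.convexHull((((q-[200,120]+.5)*5)).round().astype(np.int32)); cv2.polylines(im,[h],True,col,1)
cv2.imwrite("pics/w2.png",im)
E
```

```text
A [ 0.5471033  -0.21728084  0.115     ]
B [ 0.54361508 -0.18862538  0.115     ]
C [ 0.52220429 -0.16264494  0.115     ]
k1 [ 0.60916632 -0.19542144  0.12      ]
k2 [ 0.59430246 -0.2634819   0.12      ]
0.144 [[256.71302157 181.73215186]]
0.18 [[256.61525953 189.92059168]]
```

View pics/w2.png

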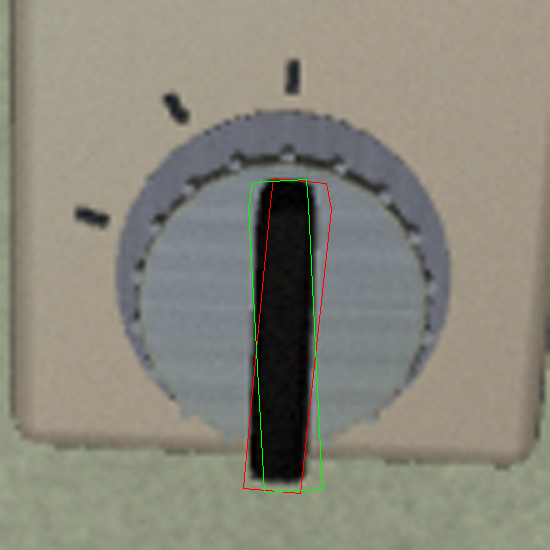

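Three views agree: the centre is about (0.498, -0.206), the wing yaw about -0.19, and the marks lie 0.6 and 1.27 rad from shut. Next: descend, grip, and turn in small steps with the torque watched.

```bash
python3 - <<'E' 2>&1
from h import *
y0=-.19-np.pi/2
def pr(t):
    s=status.get_state(); print(t,round(s["time_s"],2),np.round(s["ee_pos"],4),np.round(s["tool_rot"],3),"F",np.round(s["force"],2),"T",np.round(s["torque"],3),"w",round(s["width"],3))
manip.servo_line([.498,-.206,.20],[-np.pi/2,0,y0],max_speed=.12); pr("above")
print(manip.servo_line([.498,-.206,.157],max_speed=.06,threshold=8)); pr("down")
claw.close_gripper(); pr("closed")
for q in(.15,.3,.42):
    manip.servo_line([.498,-.206,.157],[-np.pi/2,0,y0+q]); pr(q)
E
```

```text
above 3.83 [ 0.4985 -0.2064  0.2009] [-1.569e+00 -1.000e-03 -1.761e+00] F [ 1.5  -0.58  0.96] T [-0.032  0.011  0.03 ] w 1.001
False
down 4.7 [ 0.4982 -0.2062  0.1573] [-1.57  -0.    -1.761] F [-0.34  0.13  0.2 ] T [ 0.01  -0.023 -0.011] w 0.999
closed 5.88 [ 0.498  -0.2061  0.157 ] [-1.571 -0.    -1.761] F [ 0.84 -0.14  0.29] T [-0.049 -0.027  0.045] w 0.127
0.15 6.18 [ 0.498 -0.206  0.157] [-1.571 -0.    -1.614] F [-0.76 -0.2  -0.33] T [-0.045  0.038  0.055] w 0.132
0.3 6.48 [ 0.498 -0.206  0.157] [-1.571  0.    -1.465] F [-0.22 -0.59  0.01] T [0.047 0.004 0.025] w 0.128
0.42 6.75 [ 0.498  -0.2059  0.157 ] [-1.571  0.    -1.346] F [-0.69 -0.29 -0.02] T [0.08  0.047 0.014] w 0.129
```

```bash
python3 - <<'E' 2>&1
from h import *
y0=-.19-np.pi/2
def tz():
    v=[]
    for i in range(4):
        manip.pause(.03); v.append(status.get_state()["torque"][2])
    return np.mean(v)
b=tz(); print("base",b)
for q in np.arange(.45,.73,.03):
    manip.servo_line([.498,-.206,.157],[-np.pi/2,0,y0+q],max_speed=.1)
    t=tz(); s=status.get_state(); print(round(q,3),round(t,3),np.round(s["tool_rot"],3)[2]-y0,s["width"],np.round(s["force"],1),s["time_s"])
    if abs(t-b)>.2: break
E
```

```text
base 0.022584265479806638
0.45 0.028 0.44879632679489645 0.12816495358782923 [ 0.1  0.3 -0. ] 7.2667
0.48 0.04 0.4797963267948966 0.12701334105052425 [-1.1  0.5  0.4] 7.65
0.51 0.048 0.5097963267948966 0.13067763593410212 [-0.1  1.5 -0.4] 8.0333
0.54 0.054 0.5397963267948964 0.12625023933323407 [0.5 0.6 0.3] 8.4167
0.57 0.032 0.5697963267948964 0.1281338912503263 [-0.9  0.9  0.8] 8.8
0.6 -0.47 0.5987963267948966 0.12547524556917286 [-0.7  2.6  0.5] 9.1833
```

The first stop is felt at about 0.58 (torque -0.47 N m). I'll ease back a hair and press.

```bash
python3 - <<'E' 2>&1
from h import *
y0=-.19-np.pi/2
def pr(t):
    s=status.get_state(); print(t,round(s["time_s"],2),np.round(s["ee_pos"],4),np.round(s["tool_rot"],3),"F",np.round(s["force"],2),"T",np.round(s["torque"],3),"w",round(s["width"],3))
manip.servo_line([.498,-.206,.157],[-np.pi/2,0,y0+.575],max_speed=.1); pr("eased")
for z in(.154,.151,.148):
    print(manip.servo_line([.498,-.206,z],max_speed=.03,threshold=25)); pr(z)
manip.pause(.1); pr("p")
s=vision.snapshot("side"); crop(s["image"],205,230,130,110,5,"pics/press.png")
E
```

```text
eased 9.43 [ 0.4979 -0.2059  0.157 ] [-1.571  0.    -1.185] F [-1.38  2.32  0.83] T [ 0.45   0.114 -0.14 ] w 0.13
False
0.154 9.68 [ 0.498  -0.2059  0.1547] [-1.571  0.    -1.185] F [-3.06  3.48  6.33] T [ 0.787  0.498 -0.149] w 0.127
False
0.151 9.93 [ 0.498  -0.206   0.1519] [-1.571  0.    -1.185] F [-3.38  4.43  7.58] T [ 0.825  0.637 -0.104] w 0.127
False
0.148 10.18 [ 0.498  -0.206   0.1491] [-1.571 -0.    -1.185] F [-2.63  4.34  9.37] T [ 0.927  0.704 -0.045] w 0.128
p 10.28 [ 0.498  -0.206   0.1492] [-1.571 -0.    -1.185] F [-4.25  4.22  8.38] T [ 0.888  0.715 -0.064] w 0.13
```

View pics/press.png

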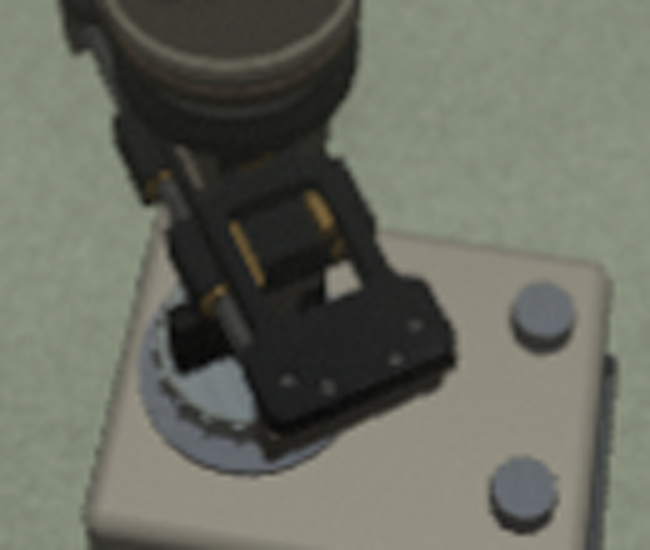

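The force (about 8.6 N at 7.8 mm) matches the spring, so the grip isn't slipping. I'll press 1 mm more and turn past the stop.

```bash
python3 - <<'E' 2>&1
from h import *
y0=-.19-np.pi/2
def pr(t):
    s=status.get_state(); print(t,round(s["time_s"],2),np.round(s["ee_pos"],4),round(s["tool_rot"][2]-y0,3),"F",np.round(s["force"],2),"T",np.round(s["torque"],3),"w",round(s["width"],3)); return s
manip.servo_line([.498,-.206,.147],max_speed=.03,threshold=25); pr("press")
for q in(.65,.72,.8,.9,1.0,1.1,1.2,1.28,1.34):
    manip.servo_line([.498,-.206,.147],[-np.pi/2,0,y0+q],max_speed=.1); s=pr(q)
    if abs(s["torque"][2])>.8 or s["force"][2]<5: print("STOP");break
E
```

```text
press 10.58 [ 0.498  -0.206   0.1482] 0.576 F [-4.17  4.06  8.95] T [ 0.83   0.775 -0.019] w 0.128
0.65 10.83 [ 0.498  -0.2059  0.1483] 0.651 F [-3.98  2.94  8.85] T [0.919 0.688 0.016] w 0.128
0.72 11.08 [ 0.498  -0.206   0.1483] 0.721 F [-4.19  3.42  8.83] T [ 0.904  0.732 -0.026] w 0.124
0.8 11.33 [ 0.498  -0.2059  0.1483] 0.801 F [-4.38  4.16  9.04] T [0.903 0.764 0.012] w 0.127
0.9 11.58 [ 0.498  -0.2059  0.1482] 0.901 F [-4.06  3.77  9.09] T [0.894 0.763 0.009] w 0.131
1.0 11.83 [ 0.498  -0.2059  0.1482] 1.001 F [-3.9   2.92  9.42] T [0.946 0.762 0.037] w 0.13
1.1 12.08 [ 0.4979 -0.2059  0.1482] 1.101 F [-4.73  4.27  9.35] T [1.021 0.751 0.061] w 0.13
1.2 12.33 [ 0.4979 -0.2059  0.1482] 1.201 F [-4.44  3.24  8.58] T [1.003 0.835 0.042] w 0.129
1.28 12.58 [ 0.4979 -0.2059  0.1482] 1.281 F [-5.44  4.24  8.75] T [0.922 0.78  0.013] w 0.129
1.34 12.83 [ 0.4979 -0.2058  0.1482] 1.341 F [-4.76  4.01  9.55] T [0.948 0.767 0.053] w 0.127
```

```bash
python3 - <<'E' 2>&1
from h import *
y0=-.19-np.pi/2
def pr(t):
    s=status.get_state(); print(t,round(s["time_s"],2),np.round(s["ee_pos"],4),round(s["tool_rot"][2]-y0,3),"F",np.round(s["force"],2),"T",np.round(s["torque"],3),"w",round(s["width"],3)); return s
for z in(.152,.157,.161,.1645):
    r=manip.servo_line([.498,-.206,z],max_speed=.05,threshold=20); pr(z)
claw.open_gripper(); pr("open")
manip.servo_line([.498,-.206,.29],max_speed=.15)
s=pr("up"); w=vision.snapshot("wrist"); crop(w["image"],180,50,160,190,3,"pics/w3.png")
manip.move_pose([.30,-.45,.33],[-np.pi/2,0,-1.2]); pr("away")
for c,b in(("scene",(105,190,130,110,5)),("side",(210,250,130,110,5))):
    s=vision.snapshot(c); crop(s["image"],*b,f"pics/end_{c}.png"); cv2.imwrite(f"pics/endf_{c}.png",s["image"][:,:,::-1])
E
```

```text
0.152 13.08 [ 0.4979 -0.2058  0.1531] 1.341 F [-3.41  3.93  8.15] T [0.858 0.709 0.06 ] w 0.128
0.157 13.33 [ 0.4978 -0.2058  0.1579] 1.341 F [-3.79  4.03  5.55] T [ 0.773  0.529 -0.02 ] w 0.128
0.161 13.58 [ 0.4978 -0.2058  0.1617] 1.341 F [-3.09  3.27  3.85] T [0.736 0.501 0.054] w 0.13
0.1645 13.83 [ 0.4978 -0.2058  0.1646] 1.34 F [-2.69  3.16  2.59] T [0.756 0.445 0.037] w 0.126
open 15.07 [ 0.498  -0.206   0.1645] 1.34 F [-0.1  -0.27  0.56] T [-0.011 -0.033  0.021] w 1.004
up 16.05 [ 0.4975 -0.2057  0.2887] 1.34 F [ 0.01 -0.06 -0.12] T [-0.039 -0.065  0.017] w 0.995
away 17.31 [ 0.3007 -0.4493  0.3297] 0.562 F [-0.47 -0.02  0.07] T [-0.036  0.011 -0.032] w 1.0
```

View pics/end_side.png

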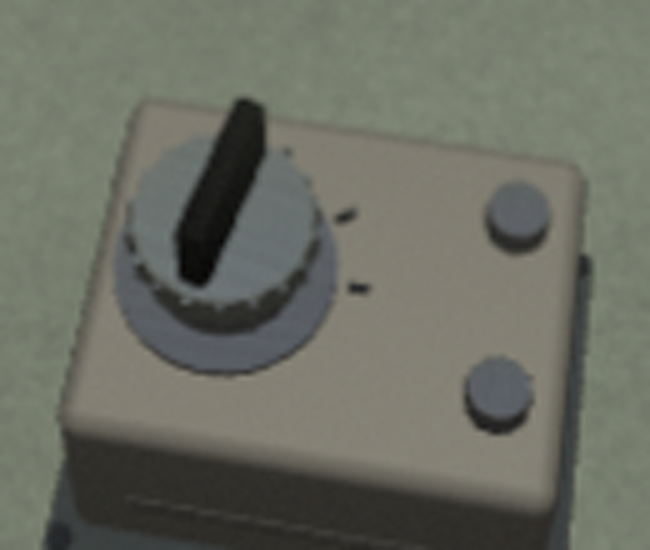

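View pics/w3.png

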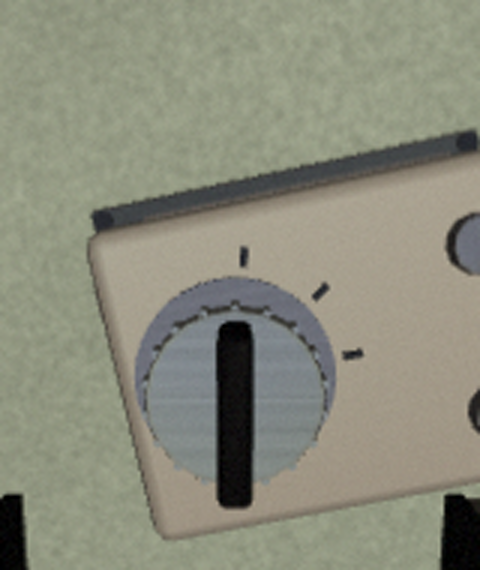

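View pics/endf_scene.png

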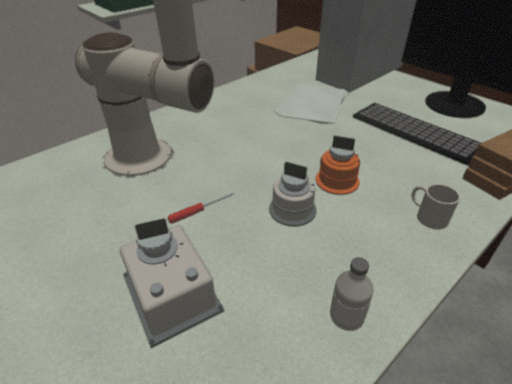

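The wing now points at the open mark (about 1.34 rad) and the round tank is unchanged. One check of the cap's height, then I hand in.

```bash
python3 - <<'E' 2>/dev/null
from h import *
import pickle, fit
S2={c:vision.snapshot(c) for c in("scene","side")}; fit.S=S2
fit.rois={"scene":(130,212,175,242),"side":(240,266,268,312)}
for c,(x0,y0,x1,y1) in fit.rois.items():
    g=cv2.cvtColor(S2[c]["image"],cv2.COLOR_RGB2GRAY)[y0:y1,x0:x1]
    g=cv2.resize(g,None,fx=8,fy=8); m=(g<80).astype(np.uint8)
    n,l,st,_=cv2.connectedComponentsWithStats(m); fit.M[c]=(l==1+np.argmax(st[1:,4]))
p0=np.array([.498,-.206,1.15,.184])
r=fit.minimize(fit.cost,p0,method="Nelder-Mead",options=dict(initial_simplex=p0+np.vstack([np.zeros(4),np.diag([.006,.006,.1,.006])])))
print(r.x,r.fun)
job.close_job(); print("handed in")
E
```

```text
[ 0.49738544 -0.20499377  1.1699369   0.18412262] 0.2802446248485555
the job is handed in; nothing more can be done
handed in
```

The big tank's pressure cap is open and the job is handed in, but my last check did not fully confirm that the cap sprang up its full 8 mm. The arm's clock read about 17.4 s of the 32 s allowed.

**What I did**
- **First stop:** I gripped the wing and turned it anticlockwise unpressed until I felt the stop at about 0.58 rad. The torque there was 0.47 N m at most, and I then eased back slightly.
- **Press and turn:** I pressed it down about 8.7 mm, at about 9 N. I then turned it on to about 1.34 rad while pressed; the torque stayed below 0.1 N m all the way past the stop.
- **Release:** I let it rise about 16 mm with the gripper, opened the fingers and moved the arm away.

**Last checks**
- **Turn:** The wing lines up with the open mark in the pictures. The silhouette fit gives a turn of about 1.36–1.38 rad, close to the 1.34 I turned it.
- **Height:** The cap was still pushing up with about 2.6 N when the gripper held it 7.6 mm above shut, so it was past the stop and sprung. The camera fit shows only about 4 mm of rise (wing top at 0.184 m, against 0.1805 m when shut). That fit was coarse and started from 0.184 m, so I gave it less weight than the force reading, but the two disagree.
- **Small tank:** The arm never went near the round tank, and its cap looks unchanged in the final picture. The orange look-alike was not touched either.

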